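Lid the filled spice jar and hold the spring tray out at the tape

ROBOT

A 6-joint arm with a two-finger parallel gripper is mounted at the origin on the work surface. World frame = base frame: x ahead of the robot, y to its left, z up, the work surface at z = 0. Lengths are in m, angles in rad, forces in N, time in s.
With the tool pointing down it reaches from about 0.4 to 0.825 m from the base axis. Payload 7 kg.
Tool frame: the origin (TCP) lies at the centre of the arm's flange, where the gripper is bolted on; the fingertips stand 178 mm ahead of it and the grasp point (between the pads) lies arm.tcp_to_grasp ahead of it (arm.tcp_to_grasp is the distance from the TCP to the grasp point, in m); z points along the fingers, y is the direction in which the jaws open and shut (so a half turn about z gives the same grasp; the last joint's range is limited). The gripper opens to 88 mm and grips with 3 to 60 N. Pads are 19 mm wide; open, the fingers measure 130 mm over their backs; the gripper's body (78 mm by 193 mm) begins 47 mm behind the grasp point.
Start: joints at [0.288, 0.359, 0.012, 0, -1.224, -0.288], TCP at [0.675, -0, 0.405] pointing down, gripper open.
Joint ranges: [-3.07, 3.07], [-1.43, 2.12], [-1.02, 1.25], [-3.03, 1.67], [-3.05, -0], [-3.03, 3.03]. Speed limits (rad/s): [2.39, 2.39, 3.01, 3.14, 3.14, 3.14].

INTERFACE

Orientations are given as [roll, pitch, yaw] about the fixed x, y, z axes, in that order (R = Rz(yaw) Ry(pitch) Rx(roll)).
In Python, from station import arm gives the robot as it stands.
- The arm moves only by the tool move_arm, never from a script. Its argument "deltas" is a list of rows, each a list of 6 numbers: the shift along the world's x, y, z in mm, then the turn, a rotation vector about the world's x, y, z in degrees. In form: [[tx, ty, tz, ax, ay, az], ...]. A call has exactly 5 rows; each row shifts and turns the commanded pose from where the row before left it; what a row does not reach is not made up. A row lasts 1/12 s, in which the tool goes at most 41.7 mm and 7.16 degrees, less where a joint would pass 70% of its speed; a pose out of reach is approached as far as the arm can. A call with a gripper value outside its range is refused whole. "claw" is the closure in counts, from 0 (fully open) to 255 (shut), set as the call begins (left out, the last holds). The fingers move at their own pace and stop on an object; "squeeze" is the grip in N (left out, the last holds). Time passes only in rows, so rows that do not move let the fingers close, or fill a call up. It gives the time, the measured TCP pose, the force and the opening at its end, in the units of the state.
- arm.get_state(): the state, without advancing time (a new reading comes with each control period).
- arm.grab_frame(name): name is "scene" or "side" or "wrist"; returns the picture (480x640x3 uint8, red, green, blue); there is no depth.
- arm.calibration(name): a dict with "intrinsics" (3x3 intrinsics, pixels), "T" (4x4, takes a point from camera to world coordinates); the wrist camera has in their place "mount" (4x4, takes a point from camera to tool coordinates, whose origin is the TCP and whose axes are the flange's). Camera axes: x right, y up, looking along -z (the intrinsics and any distortion apply to the point x, -y, -z); pixel columns grow to the right and rows downward; lengths in m; the calibration is good to about 2 mm. A picture is of the moment at which its call begins: read the wrist's pose just before it. calibration takes no time and is no camera call.
- arm.job_done(): hands the job in, once; it reports no verdict.
Trained networks look in the newest picture that a camera, given by its name, has taken for a name from the list of things; names that differ only in an ending like _2 or _b are one class to them, and where a whole thing is asked for, a point or a joint stands for the part that bears it (a point fixed in the world has none). Each returns a list of dicts, best first, with "score" (0 to 1); they miss things now and then, are a little off and sometimes report something else, mostly with a low value. They report only what shows in the picture. A call takes as long as a camera call. They do not tell look-alikes from the thing itself.
- arm.spot_in(thing, camera): "xy" ([column, row] in pixels, amid what is visible of it).
- arm.masks_of(thing, camera): "pixels" (480x640 bool, what is visible of it) and "xy" ([column, row] in pixels, amid what is visible of it).
- arm.spot_point(thing, camera): "xy" ([column, row] in pixels: a listed point, or the origin of a listed thing).
The state is a dict: "t": time; "q": joint angles; "qd": joint speeds; "joint_efforts": joint torques, N m; "eef_pos": TCP position; "ee_rot": TCP orientation; "force": force on the tool from outside, world axes, zero at the start; "moment": the same for the moment, N m; "width": finger opening in m.
Only numpy, scipy, OpenCV 4.12 (cv2) and the standard library are available. Lean on these libraries where they do the work, as an engineer would, in place of code of your own. Each camera call takes 0.05 s, during which the arm holds its last target. There are 200 camera calls.

TASK

I have just filled the open green jar with nutmegs: set its wooden lid on it, fully seated and level and without dropping it, and let the lid go. Then draw the spring-loaded aluminium tray out from under the tiled ledge by its bar handle until the face of its front panel is over the middle of the red tape strip on the worktop, never letting it snap back, and keep it there so that I can put the jar in: you finish while still holding the tray at the tape with the fingers. Leave the jar standing where it is, keep the tins in the tray upright and do not disturb anything else.

Things in the scene. Friction and masses are not known exactly. Their poses are not given: they have to be found in the camera images.
- jar: open round jar of green glass standing loose on the worktop: outer diameter 68, height 62, mouth 60 wide inside, filled with whole nutmegs to below where the lid's plug ends, 0.18 to 0.35 kg. Origin: centre of the underside, z up. It stands clear to the left or right of the tray's path.
- lid: round lid lying right way up on the worktop, across the tray's path from the jar: cork plug 53 in diameter, 10 deep (3 chamfer); pale wooden disc 68 in diameter from 10 to 16 above the origin; dark round knob 22 in diameter from 16 to 40. Origin: centre of the plug's underside, z up. Seated, the disc rests on the rim and the origin is on the jar's axis, 52 above the jar's origin.
- ledge: fixed blue and white tiled ledge, 430 wide, 240 deep, top 142 above the worktop, with an upstand and low spice rack (235 high) along its back; the tray runs on rails between its end piers. Origin: on the worktop under the middle of the ledge's front edge; x points into the ledge, away from the robot, z up. The tray slides out along its -x.
- tray (a joint): travel of the aluminium tray in m: 0 shut (start), grows as it is pulled out along the ledge's -x, stop at 0.170. A spring draws it back: 2.5 N at 0, plus 50 N per m; friction 0.4 N. Tray 0.6 kg, 270 wide, sides 40 high; upright front panel 300 wide, 8 thick, from 10 to 112 above the worktop, its face 12 in front of the ledge's front edge when shut.
- tray_handle (a point): middle of the tray's dark steel bar handle, on the bar's axis: level bar 12 in diameter, 130 long, parallel to the panel, 88 above the worktop, axis 42 in front of the panel's face (36 clear gap), on two 10 thick posts 55 either side of the middle. Axes as the ledge's; moves with the tray.
- tray_front (a point): point on the face (robot side) of the tray's front panel at its lower edge, in the middle, 10 above the worktop. Axes as the ledge's; moves with the tray.
- tape: strip of red tape on the worktop in front of the ledge, parallel to the ledge's front edge, 15 wide and 340 long, flat. Origin: its middle; y along the strip, x across it in the direction of the ledge's x. It lies under the place where the panel's face must stop, 75 to 130 in front of where the face is when the tray is shut.
- mill: black plastic pepper mill with a steel collar and a twist-lock top, on the ledge, loose, 54 in diameter, 145 high. Origin: centre of the underside. Bystander.
- closed_jar: green glass jar like the other but already lidded, on the ledge, loose, 92 high. Origin: centre of the underside. Bystander.
- spoons: steel ring with four measuring spoons, lying flat on the ledge, loose, about 140 long, 95 wide, 11 high. Origin: near the middle, at the underside. Bystander.
- tin_a: red spice tin standing loose in the tray, 47 in diameter, 55 high, under the ledge while the tray is shut. Origin: centre of the underside. Rides with the tray.
- tin_b: yellow spice tin standing loose in the tray, 47 in diameter, 55 high, under the ledge while the tray is shut. Origin: centre of the underside. Rides with the tray.
- mortar: terracotta mortar bowl, 110 in diameter, 72 high, standing on the worktop beside the ledge. Origin: centre of the underside. Bystander.
- can: food can with a red label, 74 in diameter, 110 high, standing on the worktop beside the ledge. Origin: centre of the underside. Bystander.
There are look-alikes about, which are no part of the job. Of the things shaped like the lid, the cork one is meant.

How it is judged:
On the way, in this order (a step that is already met when the one before it is completed fails the run):
1. the lid is seated level on the open jar and let go (z of lid in the frame of jar between 0.048 and 0.0555 m and horizontal distance between lid and jar below 0.007 m and angle between each of lid, jar's own z axis and vertical below 0.08 rad and contact force between the arm and lid below 0.05 N and linear speed of lid below 0.02 m/s), for 0.3 s.
2. the tray's front panel stands over the tape, held still by the fingers (x of tray_front in the frame of tape between -0.0065 and 0.0065 m and velocity of joint tray between -0.01 and 0.01 m/s and contact force between the fingers and tray above 2.5 N), for 0.3 s.
At the end, for the whole second after the job is handed in: Lid seated: 48 to 55.5 mm above the jar's origin, within 7 mm of its axis, level to 0.08 rad, untouched; jar within 30 mm of its start. Tray still, panel face within 6.5 mm of the tape's middle line, fingers bearing over 2.5 N. Tins upright, other things within 20 mm (all of step 1 and all of step 2 and distance of jar from where it was at the start of the episode below 0.03 m and angle between each of tin_a, tin_b's own z axis and vertical below 0.2 rad and distance of each of mill, closed_jar, spoons, mortar, can from where it was at the start of the episode below 0.02 m); the arm keeps its last pose, push and grip.
It fails at once if the tray snapped back (closing faster than 0.3 m/s) (velocity of joint tray below -0.3 m/s).
It fails at once if the lid was dropped (moving faster than 0.5 m/s while not held) (linear speed of lid above 0.5 m/s and contact force between the fingers and lid below 0.05 N).
It fails at once if the open jar or a tin was tipped (by more than 0.5 rad) (angle between any of jar, tin_a, tin_b's own z axis and vertical above 0.5 rad).
It fails at once if a bystander was moved by more than 20 mm (distance of any of mill, closed_jar, spoons, mortar, can from where it was at the start of the episode above 0.02 m).
It also fails if it takes over 58 s, if anything falls off the work surface, if the arm or the gripper's body presses on something with over 40 N, if the wrist force passes 120 N, or if a joint passes its speed limit or range.

## Working session

There is one attempt and no reset: what is moved stays moved. The work goes in short steps, Python scripts to look and compute and a tool call to move; the robot and the scene stay as the last step left them, time stands still between calls to the robot, and variables do not carry over. Pictures are saved under pics/ and viewed, about 8 in all and at most 12, crops included, and the job is handed in when it is done.

Besides the shell and the picture viewer there is one more tool, called after "Emit:" as name(argument=value, ...), one argument or row to a line, values as JSON. move_arm: Moves the arm, as the interface text tells. Its arguments: {"type":"object","properties":{"deltas":{"type":"array","items":{"type":"array","items":{"type":"number"}}},"claw":{"type":"number"},"squeeze":{"type":"number"}},"required":["deltas"]}

```bash
ls; mkdir -p pics; cat > h.py <<'E'
import numpy as np, cv2
from station import arm
from scipy.spatial.transform import Rotation as R
def camT(name):
    c=arm.calibration(name); K=np.array(c["intrinsics"])
    if "T" in c: return K,np.array(c["T"]),c
    s=arm.get_state(); T=np.eye(4); T[:3,:3]=R.from_euler("xyz",s["ee_rot"]).as_matrix(); T[:3,3]=s["eef_pos"]
    return K,T@np.array(c["mount"]),c
def at_z(xy,z,K,T):
    d=np.linalg.inv(K)@[xy[0],xy[1],1]; d=T[:3,:3]@[d[0],-d[1],-d[2]]
    o=T[:3,3]; return o+d*(z-o[2])/d[2]
def proj(p,K,T):
    c=np.linalg.inv(T)@np.r_[p,1]; u=K@[c[0],-c[1],-c[2]]; return u[:2]/u[2]
def save(n,im): cv2.imwrite("pics/"+n,im[:,:,::-1])
E
python3 - <<'E'
from h import *
print(arm.get_state(), arm.tcp_to_grasp)
for n in("scene","side"):
    im=arm.grab_frame(n); save(n+"0.png",im); K,T,c=camT(n); print(n,K.tolist(),T.round(3).tolist(),[k for k in c])
    for t,z in(("jar",0),("lid",0),("tray_handle",.088),("tray_front",.01),("tape",0),("ledge",0)):
        print(t,[(r["xy"],round(r["score"],2),at_z(r["xy"],z,K,T).round(3).tolist()) for r in arm.spot_point(t,n)[:3]])
E
```

```text
pics
{'t': 0.0, 'q': array([ 2.88138705e-01,  3.59369223e-01,  1.10145450e-02, -3.30706941e-04,
       -1.22408881e+00, -2.88081548e-01]), 'qd': array([-0.00064225, -0.00104427,  0.00121975, -0.00032209, -0.00061065,
       -0.00204458]), 'joint_efforts': array([-8.00930356e-04, -5.82726967e+01,  2.93058443e+01,  6.99745238e+00,
        6.93249181e-03, -2.06530804e-04]), 'eef_pos': array([6.74789991e-01, 1.67143990e-05, 4.03718075e-01]), 'ee_rot': array([ 3.13992504e+00, -1.69951057e-04, -1.57085166e+00]), 'force': array([-0.0017905 ,  0.59289701, -0.54516502]), 'moment': array([-0.02635137, -0.01033505,  0.00058302]), 'width': 0.08753587980279294} 0.1593
scene [[451.0228406219172, 0.0, 311.3775844336334], [0.0, 451.0228406219172, 244.2056189590583], [0.0, 0.0, 1.0]] [[0.755, -0.59, 0.286, 0.925], [0.656, 0.679, -0.329, -0.357], [0.001, 0.436, 0.9, 1.128], [0.0, 0.0, 0.0, 1.0]] ['intrinsics', 'T']
jar []
lid [([174.9, 306.0], 0.97, [0.416, -0.313, 0.0]), ([173.4, 353.3], 0.93, [0.506, -0.397, 0.0]), ([131.5, 333.5], 0.58, [0.388, -0.434, 0.0])]
tray_handle [([281.5, 264.6], 0.82, [0.
[... 154 characters left out ...]
0], 0.52, [0.542, -0.069, 0.0])]
side [[438.25271827514183, 0.0, 317.6569548578447], [0.0, 438.25271827514183, 238.9526239615628], [0.0, 0.0, 1.0]] [[-0.783, 0.351, -0.513, 0.081], [-0.622, -0.409, 0.668, 0.639], [0.025, 0.842, 0.538, 0.635], [0.0, 0.0, 0.0, 1.0]] ['intrinsics', 'T']
jar [([237.8, 406.2], 0.78, [0.465, 0.346, 0.0])]
lid [([434.7, 249.0], 0.94, [0.422, -0.311, 0.0]), ([423.0, 225.4], 0.8, [0.502, -0.402, 0.0]), ([462.4, 236.6], 0.7, [0.391, -0.418, 0.0])]
tray_handle [([334.6, 236.5], 0.77, [0.579, -0.074, 0.088])]
tray_front [([322.6, 256.6], 0.68, [0.617, -0.081, 0.01])]
tape [([342.1, 273.6], 0.74, [0.546, -0.066, 0.0])]
ledge [([318.4, 259.6], 0.71, [0.625, -0.075, 0.0])]
```

View pics/scene0.png

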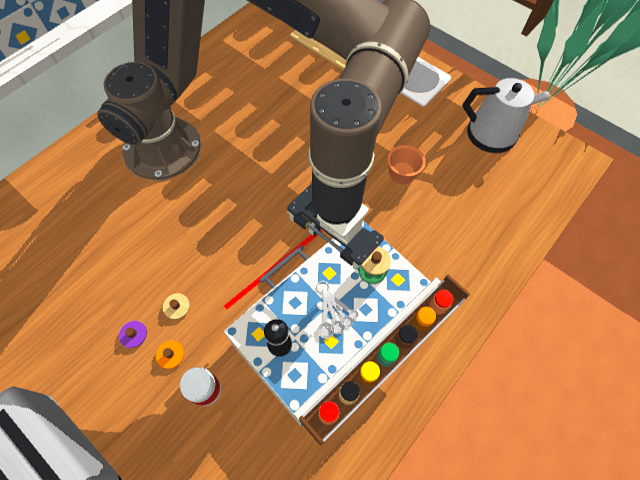

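View pics/side0.png

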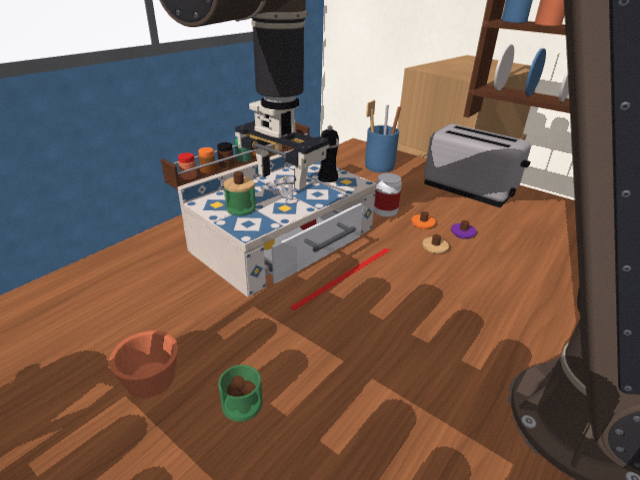

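```bash
python3 - <<'E'
from h import *
im=cv2.imread("pics/scene0.png"); a=cv2.resize(im[280:390,100:230],(650,550),interpolation=cv2.INTER_CUBIC)
cv2.imwrite("pics/crop_lids.png",a)
for n in("scene","side"):
    f=arm.grab_frame(n); K,T,_=camT(n); hsv=cv2.cvtColor(f,cv2.COLOR_RGB2HSV)
    m=((hsv[...,0]<6)|(hsv[...,0]>174))&(hsv[...,1]>200)&(hsv[...,2]>120)
    box=np.zeros_like(m)
    if n=="side": box[235:320,280:400]=1
    else: box[225:315,215:330]=1
    nl,l,st,_=cv2.connectedComponentsWithStats((m&box).astype(np.uint8))
    k=1+np.argmax(st[1:,4]); v,u=np.nonzero(l==k)
    P=np.array([at_z((x,y),0,K,T)[:2] for x,y in zip(u+.0,v+.0)])
    (c,s,an)=cv2.minAreaRect(P.astype(np.float32)*1000); print(n,"tape",c,s,an,len(P))
    for t,z in(("jar",0.062),("lid",.013)):
        for r in arm.masks_of(t,n)[:4]:
            print(t,r["xy"],round(r["score"],2),r["pixels"].sum(),at_z(r["xy"],z,K,T).round(3))
    for t,z in(("tray_handle",.088),):
        for r in arm.masks_of(t,n)[:1]:
            v,u=np.nonzero(r["pixels"]);print(n,"tray mask",u.min(),u.max(),v.min(),v.max())
E
```

```text
scene tape (534.8130493164062, -69.57232666015625) (321.9041442871094, 15.01528549194336) 83.31629180908203 367
lid [131.8, 333.5] 0.93 595 [ 0.395 -0.432  0.013]
lid [168.4, 351.9] 0.81 655 [ 0.499 -0.403  0.013]
lid [252.9, 287.1] 0.4 366 [ 0.537 -0.145  0.013]
scene tray mask 261 306 247 287
side tape (544.1101684570312, -8.227569580078125) (205.23797607421875, 12.850223541259766) 83.86406707763672 206
jar [238.8, 390.7] 0.71 2053 [0.447 0.354 0.062]
jar [237.6, 195.4] 0.61 1163 [ 0.943 -0.103  0.062]
lid [437.5, 243.6] 0.81 385 [ 0.421 -0.32   0.013]
lid [421.1, 221.6] 0.73 305 [ 0.508 -0.396  0.013]
lid [466.3, 230.4] 0.57 333 [ 0.389 -0.435  0.013]
side tray mask 264 362 203 282
```

View pics/crop_lids.png

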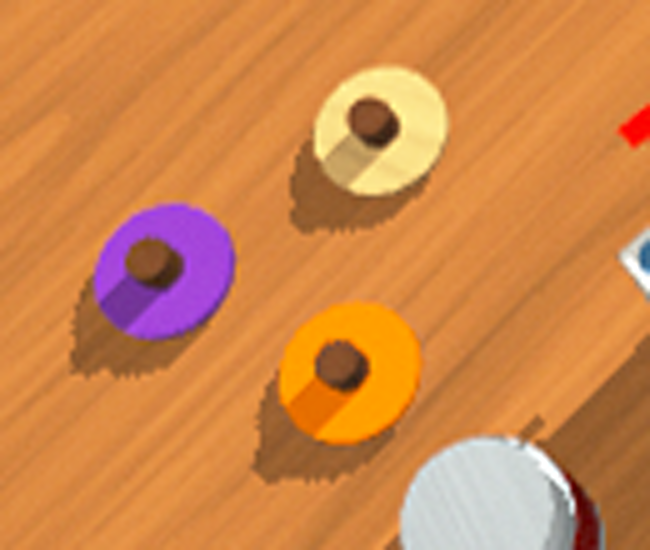

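The pale lid at scene (175,306) fits: it has a plain wood disc. The purple one at (131,334) and the orange one at (170,354) are the look-alikes. The open jar shows in the side view at (238,395), and the jar on the ledge already has a lid. The tape runs at about 6.5° to y, with its middle near (0.535,-0.070). I'll move over the lid, backing off in x first to clear the mill.

Emit:
move_arm(
  deltas=[
    [-40,0,0,0,0,0],
    [-40,0,0,0,0,0],
    [-40,0,0,0,0,0],
    [-40,-5,0,0,0,0],
    [-40,-10,0,0,0,0],
  ],
  claw=0,
  squeeze=15,
)

```text
t: 1.52
eef_pos: [0.4733, -0.0149, 0.4043]
ee_rot: [3.141, -0.0, -1.57]
force: [-0.6, -0.5, 1.3]
width: 0.0879
```

Emit:
move_arm(
  deltas=[
    [-10,-38,-10,0,0,0],
    [-10,-38,-10,0,0,0],
    [-10,-38,-10,0,0,0],
    [-10,-38,-10,0,0,0],
    [-10,-38,-10,0,0,0],
  ],
)

```text
t: 1.93
eef_pos: [0.4241, -0.2064, 0.355]
ee_rot: [-3.14, -0.0, -1.57]
force: [1.3, -0.3, -1.2]
width: 0.088
```

Emit:
move_arm(
  deltas=[
    [0,-38,-10,0,0,0],
    [0,-38,-10,0,0,0],
    [0,-35,-10,0,0,0],
    [0,0,0,0,0,0],
    [0,0,0,0,0,0],
  ],
)

```text
t: 2.35
eef_pos: [0.4243, -0.3177, 0.3236]
ee_rot: [3.14, 0.001, -1.575]
force: [-1.2, 0.7, -0.5]
width: 0.0872
```

```bash
python3 - <<'E'
from h import *
s=arm.get_state(); print(s["t"],s["eef_pos"],s["ee_rot"])
K,T,c=camT("wrist"); f=arm.grab_frame("wrist"); save("w1.png",f)
print(c.keys(), np.array(c["mount"]).round(3).tolist(),K[0,0],K[:2,2])
for r in arm.masks_of("lid","wrist"): print(r["xy"],round(r["score"],2),r["pixels"].sum(),at_z(r["xy"],.016,K,T).round(4))
for r in arm.spot_point("lid","wrist"): print(r["xy"],round(r["score"],2),at_z(r["xy"],0,K,T).round(4))
f=arm.grab_frame("scene"); K,T,_=camT("scene")
for t,z in(("jar",0),("tray_handle",.088),("tape",0),("ledge",0),("mill",.142),("tray_front",.01),("closed_jar",.142)):
  print(t,[(r["xy"],round(r["score"],2),at_z(r["xy"],z,K,T).round(3).tolist()) for r in arm.spot_point(t,"scene")[:3]])
save("scene1.png",f)
E
```

```text
2.35 [ 0.42434888 -0.31766654  0.32358451] [ 3.13954921e+00  5.59701025e-04 -1.57450344e+00]
dict_keys(['intrinsics', 'mount']) [[0.0, 0.953, 0.303, 0.083], [1.0, -0.0, 0.0, -0.0], [0.0, 0.303, -0.953, 0.02], [0.0, 0.0, 0.0, 1.0]] 359.69623734706687 [322.52430233 234.27347038]
[321.4, 223.5] 0.88 5051 [ 0.4249 -0.3186  0.016 ]
[358.0, 70.8] 0.88 7351 [ 0.3975 -0.4348  0.016 ]
[216.1, 111.3] 0.71 6640 [ 0.5041 -0.4071  0.016 ]
[324.3, 222.0] 0.9 [ 0.4224 -0.3154  0.    ]
[358.2, 76.1] 0.69 [ 0.3958 -0.4329  0.    ]
[220.5, 111.0] 0.68 [ 0.505  -0.4077  0.    ]
jar [([347.1, 160.7], 0.56, [0.464, 0.341, 0.0]), ([279.1, 345.3], 0.49, [0.691, -0.21, 0.0])]
tray_handle [([280.0, 266.2], 0.77, [0.576, -0.075, 0.088])]
tape [([276.7, 269.2], 0.8, [0.545, -0.063, 0.0]), ([204.4, 386.6], 0.45, [0.622, -0.402, 0.0])]
ledge [([295.0, 287.4], 0.69, [0.618, -0.069, 0.0]), ([176.4, 306.7], 0.21, [0.42, -0.312, 0.0])]
mill [([280.6, 266.8], 0.74, [0.596, -0.089, 0.142]), ([275.3, 346.2], 0.55, [0.715, -0.236, 0.142])]
tray_front []
closed_jar [([371.8, 265.3], 0.96, [0.757, 0.055, 0.142])]
```

```bash
cat >> h.py <<'E'
def disc(px,z,K,T):
    v,u=np.nonzero(px); P=np.array([at_z((a,b),z,K,T)[:2] for a,b in zip(u,v)],np.float32)
    H=cv2.convexHull(P); return cv2.minEnclosingCircle(H), cv2.fitEllipse(H) if len(H)>5 else None
E
python3 - <<'E'
from h import *
K,T,c=camT("wrist"); f=arm.grab_frame("wrist"); print(arm.get_state()["eef_pos"])
for r in arm.masks_of("lid","wrist"): print(r["xy"],disc(r["pixels"],.016,K,T))
E
```

```text
[ 0.42509666 -0.31567588  0.32486736]
[322.5, 222.7] (((0.42393338680267334, -0.31440088152885437), 0.0345129556953907), ((0.42387449741363525, -0.31452280282974243), (0.06721469759941101, 0.06805643439292908), 177.28848266601562))
[217.8, 105.7] (((0.5053526163101196, -0.40662306547164917), 0.03472276031970978), ((0.5053452849388123, -0.4066416323184967), (0.06753481924533844, 0.06842591613531113), 74.4139404296875))
[361.4, 65.7] (((0.3976070284843445, -0.4341132938861847), 0.03444226458668709), ((0.397381454706192, -0.4340333938598633), (0.0672997534275055, 0.06841374188661575), 144.2893524169922))
[223.2, 386.0] (((0.5229835510253906, -0.151020810008049), 0.029485169798135757), ((0.5227654576301575, -0.1522381752729416), (0.01626766473054886, 0.07114950567483902), 173.0710906982422))
```

View pics/w1.png

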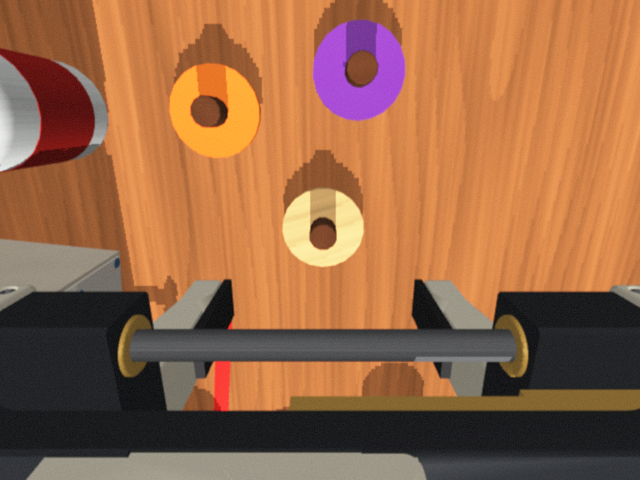

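The pale lid sits at wrist (323,227), which puts it at (0.424,-0.3145). Its measured diameter of 68 mm matches. I'll descend and grip the knob.

Emit:
move_arm(
  deltas=[
    [-1,1,-35,0,0,0],
    [0,0,-35,0,0,0],
    [0,0,-30,0,0,0],
    [0,0,-15,0,0,0],
    [0,0,-9,0,0,0],
  ],
)

```text
t: 3.42
eef_pos: [0.4232, -0.3148, 0.1983]
ee_rot: [3.138, 0.001, -1.571]
force: [0.4, 0.7, -0.1]
width: 0.088
```

Emit:
move_arm(
  deltas=[
    [0,0,0,0,0,0],
    [0,0,0,0,0,0],
    [0,0,0,0,0,0],
    [0,0,0,0,0,0],
    [0,0,0,0,0,0],
  ],
  claw=255,
  squeeze=15,
)

```text
t: 3.83
eef_pos: [0.4244, -0.3152, 0.2019]
ee_rot: [-3.139, -0.001, -1.571]
force: [0.2, 0.0, 0.4]
width: 0.0598
```

Emit:
move_arm(
  deltas=[
    [0,0,0,0,0,0],
    [0,0,0,0,0,0],
    [0,0,0,0,0,0],
    [0,0,0,0,0,0],
    [0,0,0,0,0,0],
  ],
)

```text
t: 4.25
eef_pos: [0.424, -0.315, 0.2007]
ee_rot: [3.142, -0.0, -1.571]
force: [-0.1, 0.2, 0.4]
width: 0.0267
```

Emit:
move_arm(
  deltas=[
    [0,0,0,0,0,0],
    [0,0,0,0,0,0],
    [0,0,0,0,0,0],
    [0,0,0,0,0,0],
    [0,0,0,0,0,0],
  ],
)

```text
t: 4.67
eef_pos: [0.424, -0.315, 0.2007]
ee_rot: [3.141, 0.0, -1.571]
force: [-0.2, 1.8, 0.7]
width: 0.0211
```

Emit:
move_arm(
  deltas=[
    [0,0,10,0,0,0],
    [0,0,20,0,0,0],
    [0,0,30,0,0,0],
    [0,0,30,0,0,0],
    [0,0,30,0,0,0],
  ],
)

```text
t: 5.08
eef_pos: [0.4236, -0.3149, 0.3225]
ee_rot: [3.141, 0.0, -1.571]
force: [0.4, 0.2, -0.2]
width: 0.0216
```

Emit:
move_arm(
  deltas=[
    [0,15,5,0,0,0],
    [0,30,5,0,0,0],
    [0,40,0,0,0,0],
    [0,40,0,0,0,0],
    [0,40,0,0,0,0],
  ],
)

```text
t: 5.5
eef_pos: [0.4233, -0.1488, 0.3315]
ee_rot: [-3.141, 0.0, -1.572]
force: [0.8, 0.3, -0.5]
width: 0.0216
```

Emit:
move_arm(
  deltas=[
    [0,40,0,0,0,0],
    [0,40,0,0,0,0],
    [0,40,0,0,0,0],
    [0,40,0,0,0,0],
    [0,40,0,0,0,0],
  ],
)

```text
t: 5.92
eef_pos: [0.4232, 0.0517, 0.3317]
ee_rot: [-3.14, 0.001, -1.571]
force: [1.2, 0.1, -1.1]
width: 0.0217
```

Emit:
move_arm(
  deltas=[
    [5,40,0,0,0,0],
    [5,40,0,0,0,0],
    [5,40,0,0,0,0],
    [5,40,0,0,0,0],
    [5,40,0,0,0,0],
  ],
)

```text
t: 6.33
eef_pos: [0.4485, 0.252, 0.3316]
ee_rot: [-3.141, 0.001, -1.57]
force: [0.8, 0.2, -0.6]
width: 0.0214
```

Emit:
move_arm(
  deltas=[
    [5,40,0,0,0,0],
    [5,40,0,0,0,0],
    [5,40,0,0,0,0],
    [0,30,0,0,0,0],
    [0,20,0,0,0,0],
  ],
)

```text
t: 6.75
eef_pos: [0.4638, 0.423, 0.3309]
ee_rot: [-3.141, 0.0, -1.569]
force: [0.6, 0.5, -0.6]
width: 0.0213
```

Emit:
move_arm(
  deltas=[
    [0,5,0,0,0,0],
    [0,0,0,0,0,0],
    [0,0,0,0,0,0],
    [0,0,0,0,0,0],
    [0,0,0,0,0,0],
  ],
)

```text
t: 7.17
eef_pos: [0.4641, 0.4238, 0.3312]
ee_rot: [-3.141, 0.0, -1.572]
force: [-0.0, 0.1, -0.9]
width: 0.0214
```

```bash
python3 - <<'E'
from h import *
s=arm.get_state(); print(s["t"],s["eef_pos"],s["ee_rot"],s["width"])
K,T,c=camT("wrist"); f=arm.grab_frame("wrist"); save("w2.png",f)
for r in arm.masks_of("jar","wrist"): print(r["xy"],round(r["score"],2),r["pixels"].sum(),disc(r["pixels"],.062,K,T))
for r in arm.spot_point("jar","wrist"): print(r["xy"],round(r["score"],2),at_z(r["xy"],0,K,T).round(4))
for r in arm.masks_of("lid","wrist"): print("lid",r["xy"],round(r["score"],2),r["pixels"].sum(),disc(r["pixels"],s["eef_pos"][2]-.200+.016,K,T))
E
```

```text
7.1667 [0.46405202 0.42382336 0.33117225] [-3.14149439e+00  2.34600508e-04 -1.57166624e+00] 0.0214381966922744
[327.1, 113.4] 0.92 8754 (((0.4605654180049896, 0.33842143416404724), 0.03437143936753273), ((0.4607071876525879, 0.3385560214519501), (0.06760507822036743, 0.06773243099451065), 55.33777618408203))
[325.8, 115.0] 0.73 [0.4616 0.3369 0.    ]
lid [322.6, 268.6] 0.81 7670 (((0.46382570266723633, 0.42062216997146606), 0.03347418084740639), ((0.4640089273452759, 0.417402058839798), (0.05602257326245308, 0.06495821475982666), 89.4725112915039))
```

View pics/w2.png

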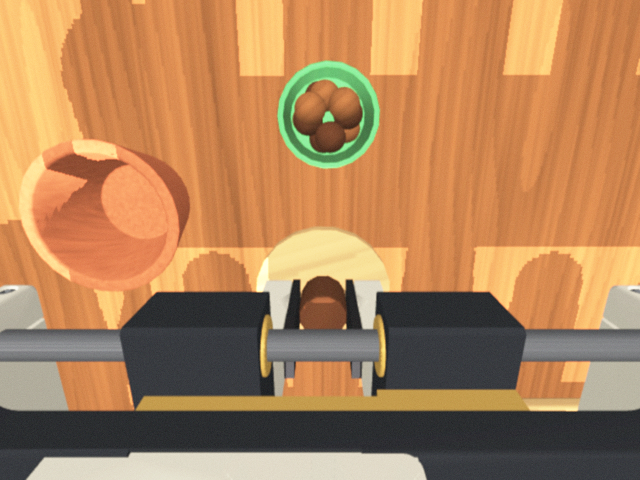

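The jar is at wrist (328,114), at (0.4606,0.3386), with a measured rim of 67.7 mm. The lid is held level. I'll move over the jar.

Emit:
move_arm(
  deltas=[
    [-1,-25,0,0,0,0],
    [-1,-30,-10,0,0,0],
    [-1,-20,-20,0,0,0],
    [-0.5,-8,-20,0,0,0],
    [0,-2.5,-5,0,0,0],
  ],
)

```text
t: 7.78
eef_pos: [0.4596, 0.3368, 0.2734]
ee_rot: [3.139, -0.003, -1.573]
force: [-0.6, -0.9, -0.9]
width: 0.0212
```

Emit:
move_arm(
  deltas=[
    [0,0,0,0,0,0],
    [0,0,0,0,0,0],
    [0,0,0,0,0,0],
    [0,0,0,0,0,0],
    [0,0,0,0,0,0],
  ],
)

```text
t: 8.2
eef_pos: [0.4607, 0.3403, 0.2764]
ee_rot: [-3.141, 0.001, -1.57]
force: [0.4, 0.1, -0.4]
width: 0.0215
```

```bash
python3 - <<'E'
from h import *
s=arm.get_state(); print(s["t"],s["eef_pos"],s["ee_rot"],s["force"])
f=arm.grab_frame("side"); g=arm.grab_frame("wrist")
a=cv2.resize(f[330:430,180:300],(480,400),interpolation=cv2.INTER_CUBIC); b=cv2.resize(g,(320,240))
o=np.zeros((400,800,3),np.uint8); o[:,:480]=a; o[:240,480:]=b; save("c3.png",o)
E
```

```text
8.2 [0.46066035 0.34029454 0.27644787] [-3.14067898e+00  1.14159175e-03 -1.57015287e+00] [ 0.41540543  0.10059954 -0.40397482]
```

View pics/c3.png

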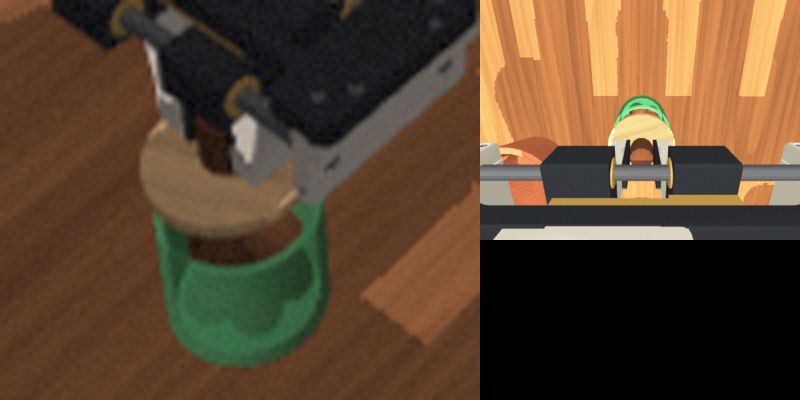

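The lid is above the jar and lined up, about 1 to 2 mm high in y. I'll correct that and lower it slowly.

Emit:
move_arm(
  deltas=[
    [0,-1.2,-4,0,0,0],
    [0,0,-4,0,0,0],
    [0,0,-4,0,0,0],
    [0,0,-3,0,0,0],
    [0,0,0,0,0,0],
  ],
)

```text
t: 8.72
eef_pos: [0.4603, 0.338, 0.2596]
ee_rot: [3.141, -0.001, -1.571]
force: [0.0, -1.0, 0.0]
width: 0.0213
```

Emit:
move_arm(
  deltas=[
    [0,0,-2,0,0,0],
    [0,0,-2,0,0,0],
    [0,0,-2,0,0,0],
    [0,0,-1,0,0,0],
    [0,0,0,0,0,0],
  ],
)

```text
t: 9.13
eef_pos: [0.4604, 0.3382, 0.2534]
ee_rot: [3.141, -0.0, -1.571]
force: [0.2, -0.3, -0.7]
width: 0.0209
```

Emit:
move_arm(
  deltas=[
    [0,0,-0.5,0,0,0],
    [0,0,-0.5,0,0,0],
    [0,0,-0.5,0,0,0],
    [0,0,0,0,0,0],
    [0,0,0,0,0,0],
  ],
)

```text
t: 9.55
eef_pos: [0.4605, 0.3383, 0.2526]
ee_rot: [-3.141, 0.0, -1.571]
force: [-1.5, -1.5, 4.3]
width: 0.0213
```

```bash
python3 - <<'E'
from h import *
s=arm.get_state(); print(s["t"],s["eef_pos"],s["ee_rot"],s["force"],s["moment"])
E
```

```text
9.55 [0.46049421 0.33832269 0.25261054] [-3.14127029e+00  2.47566350e-04 -1.57061222e+00] [-1.50451667 -1.45433443  4.27543259] [-0.31085454  0.62541494  0.05523936]
```

Contact came at 4.3 N with z = 0.2526, against 0.2527 expected for a seated lid. I'll open the fingers only partway, to keep clear of the mortar.

Emit:
move_arm(
  deltas=[
    [0,0,0,0,0,0],
    [0,0,0,0,0,0],
    [0,0,0,0,0,0],
    [0,0,0,0,0,0],
    [0,0,0,0,0,0],
  ],
  claw=140,
)

```text
t: 9.97
eef_pos: [0.4605, 0.3383, 0.252]
ee_rot: [3.141, -0.0, -1.571]
force: [0.3, 0.6, -0.3]
width: 0.0394
```

Emit:
move_arm(
  deltas=[
    [0,0,0,0,0,0],
    [0,0,10,0,0,0],
    [0,0,20,0,0,0],
    [0,0,30,0,0,0],
    [0,0,30,0,0,0],
  ],
)

```text
t: 10.38
eef_pos: [0.4603, 0.338, 0.3433]
ee_rot: [3.141, -0.001, -1.571]
force: [0.5, 1.4, -0.3]
width: 0.0396
```

Emit:
move_arm(
  deltas=[
    [0,20,10,0,0,0],
    [0,30,0,0,0,0],
    [0,20,0,0,0,0],
    [0,10,0,0,0,0],
    [0,0,0,0,0,0],
  ],
)

```text
t: 10.8
eef_pos: [0.4603, 0.4199, 0.3524]
ee_rot: [-3.141, 0.0, -1.569]
force: [0.5, -0.1, -0.6]
width: 0.0393
```

```bash
python3 - <<'E'
from h import *
s=arm.get_state(); print(s["t"],s["eef_pos"],s["ee_rot"],s["width"])
K,T,c=camT("wrist"); f=arm.grab_frame("wrist")
for r in arm.masks_of("lid","wrist"): print(r["xy"],round(r["score"],2),r["pixels"].sum(),disc(r["pixels"],.068,K,T))
g=arm.grab_frame("side")
o=np.zeros((400,800,3),np.uint8); o[:,:400]=cv2.resize(g[330:430,190:290],(400,400),interpolation=cv2.INTER_CUBIC); o[:300,400:]=cv2.resize(f,(400,300)); save("c4.png",o)
E
```

```text
10.8 [0.4603471  0.41994593 0.35238233] [-3.14131506e+00  2.07611742e-04 -1.56930717e+00] 0.039301811241588214
[322.7, 122.1] 0.59 7663 (((0.4610482454299927, 0.33904922008514404), 0.03447894752025604), ((0.4608619511127472, 0.33931848406791687), (0.06720591336488724, 0.06803523004055023), 126.06180572509766))
```

View pics/c4.png

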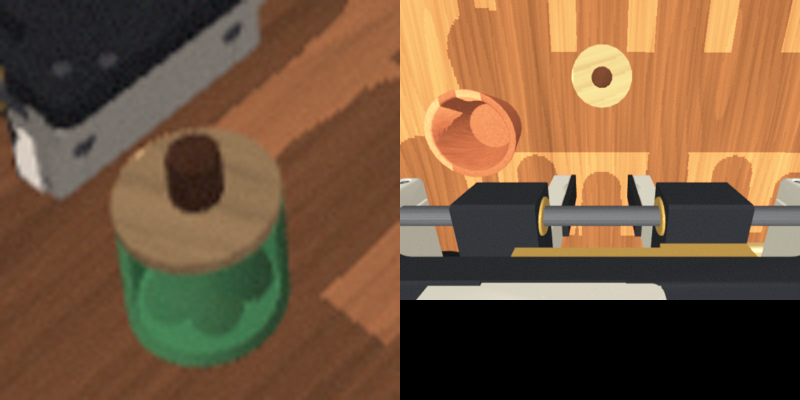

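The lid is seated and level at (0.461,0.339), 68 mm across at z = 0.068, and the fingers are clear of it. Next I'll go to the tray, turning to the ledge's yaw of about -6.7°.

Emit:
move_arm(
  deltas=[
    [0,-20,10,0,0,0],
    [0,-38,10,0,0,0],
    [0,-38,10,0,0,0],
    [0,-40,10,0,0,0],
    [0,-40,8,0,0,0],
  ],
)

```text
t: 11.37
eef_pos: [0.4599, 0.2396, 0.4009]
ee_rot: [-3.141, 0.0, -1.571]
force: [1.2, -0.1, -0.3]
width: 0.0398
```

Emit:
move_arm(
  deltas=[
    [5,-40,0,0,0,-1.7],
    [5,-40,0,0,0,-1],
    [10,-38,0,0,0,-1],
    [10,-38,0,0,0,-1],
    [10,-38,0,0,0,-1],
  ],
)

```text
t: 11.78
eef_pos: [0.4996, 0.0454, 0.4008]
ee_rot: [-3.141, 0.0, -1.671]
force: [1.4, 1.1, 0.0]
width: 0.0394
```

Emit:
move_arm(
  deltas=[
    [10,-38,0,0,0,-1],
    [10,-38,0,0,0,0],
    [10,-30,0,0,0,0],
    [0,-4,0,0,0,0],
    [0,0,0,0,0,0],
  ],
)

```text
t: 12.2
eef_pos: [0.5298, -0.0643, 0.4]
ee_rot: [3.141, -0.0, -1.692]
force: [0.1, 0.6, 0.1]
width: 0.0398
```

Emit:
move_arm(
  deltas=[
    [0,0,0,0,0,0],
    [0,0,0,0,0,0],
    [0,0,0,0,0,0],
    [0,0,0,0,0,0],
    [0,0,0,0,0,0],
  ],
)

```text
t: 12.62
eef_pos: [0.5304, -0.0609, 0.4003]
ee_rot: [-3.141, 0.0, -1.686]
force: [0.1, 0.0, 0.0]
width: 0.0398
```

```bash
python3 - <<'E'
from h import *
s=arm.get_state(); print(s["t"],s["eef_pos"],s["ee_rot"],s["width"])
K,T,c=camT("wrist"); f=arm.grab_frame("wrist"); save("w5.png",f)
hsv=cv2.cvtColor(f,cv2.COLOR_RGB2HSV)
m=((hsv[...,0]<5)|(hsv[...,0]>175))&(hsv[...,1]>215)&(hsv[...,2]>130)
nl,l,st,_=cv2.connectedComponentsWithStats(m.astype(np.uint8))
for k in 1+np.argsort(-st[1:,4])[:3]:
    v,u=np.nonzero(l==k); P=np.array([at_z(p,0,K,T)[:2] for p in zip(u,v)],np.float32)
    print(st[k],cv2.minAreaRect(P*1000))
for t,z in(("tray_handle",.088),("tray_front",.01),("tape",0),("ledge",0)):
    print(t,[(r["xy"],round(r["score"],2),at_z(r["xy"],z,K,T).round(4).tolist()) for r in arm.spot_point(t,"wrist")[:3]])
E
```

```text
12.6167 [ 0.53036954 -0.06088004  0.40034171] [-3.14130389e+00  1.18681972e-04 -1.68622714e+00] 0.039796795025333564
[ 310  143   14  186 1741] ((542.7459106445312, -13.748779296875), (217.35353088378906, 13.928156852722168), 83.41242218017578)
[320 148   2   4   4] ((526.965576171875, -114.86921691894531), (3.195857286453247, 0.6505723595619202), 64.44901275634766)
[311  97   3   2   3] ((529.048095703125, -165.77830505371094), (0.42086753249168396, 2.1783103942871094), 58.21464920043945)
tray_handle [([272.4, 218.2], 0.62, [0.5721, -0.07, 0.088])]
tray_front [([241.6, 196.8], 0.88, [0.6141, -0.077, 0.01])]
tape [([315.6, 195.9], 0.97, [0.5376, -0.0671, 0.0])]
ledge [([231.6, 194.9], 0.75, [0.6269, -0.0785, 0.0])]
```

View pics/w5.png

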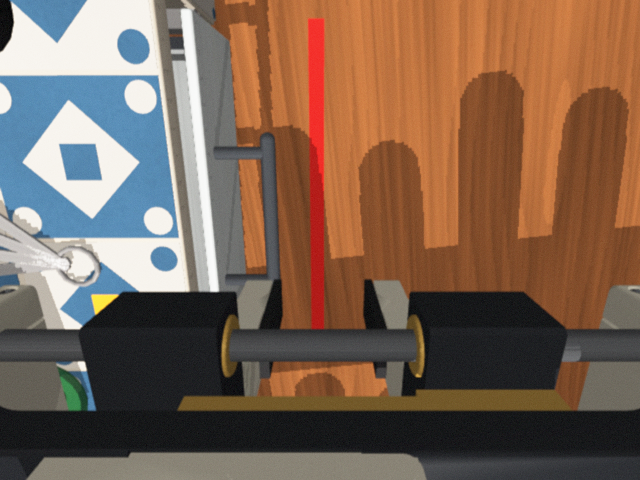

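```bash
python3 - <<'E'
from h import *
K,T,c=camT("wrist"); f=cv2.imread("pics/w5.png").astype(int)
ux=np.array([np.cos(.1155),-np.sin(.1155)])
a=[]
for v in range(165,268,6):
    row=f[v]; sat=row.max(1)-row.min(1); d=(sat<40)&(row.max(1)<130)
    cols=[u for u in range(258,284) if d[u]]
    if cols: p=at_z((np.mean(cols),v),.088,K,T); a.append([v,len(cols),np.mean(cols),p[0],p[1],p[:2]@ux])
a=np.array(a); print(a.round(4)[::3]); print(np.polyfit(a[:,4],a[:,3],1), a[:,5].mean())
for p in((240,153),(240,280)): print("post",at_z(p,.088,K,T).round(4))
for v in (60,150,250):
    cols=[u for u in range(300,332) if f[v,u,2]>150 and f[v,u,1]<60]; p=at_z((np.mean(cols),v),0,K,T); print("tape",p.round(4),p[:2]@ux,len(cols))
for x in((236,110),(236,200),(236,260)): print(at_z(x,.01,K,T)[:2]@ux)
E
```

```text
[[ 1.650e+02  1.500e+01  2.680e+02  5.687e-01 -1.148e-01  5.781e-01]
 [ 1.830e+02  1.500e+01  2.690e+02  5.702e-01 -1.004e-01  5.780e-01]
 [ 2.010e+02  1.400e+01  2.695e+02  5.722e-01 -8.560e-02  5.783e-01]
 [ 2.190e+02  1.400e+01  2.705e+02  5.738e-01 -7.020e-02  5.781e-01]
 [ 2.370e+02  1.400e+01  2.715e+02  5.755e-01 -5.440e-02  5.780e-01]
 [ 2.550e+02  1.300e+01  2.720e+02  5.777e-01 -3.810e-02  5.783e-01]]
[0.11423506 0.58183951] 0.5780904438235785
post [ 0.5893 -0.1268  0.088 ]
post [ 0.6097 -0.0179  0.088 ]
tape [ 0.521  -0.1992  0.    ] 0.5405177768741125 15
tape [ 0.5318 -0.1155  0.    ] 0.5415752209737921 14
tape [ 0.5435 -0.0062  0.    ] 0.5406383414308654 13
0.6184792075552425
0.6250655306703101
0.6300525722920315
```

The handle's middle is at (0.574,-0.069,0.088). The face must travel about 79 mm, from 0.620 to 0.541 along the ledge's x. I'll tilt the tool 22° so the gripper body clears the ledge, and first check in free space that the pulled-out pose is within reach.

Emit:
move_arm(
  deltas=[
    [-19,1.6,-20,-0.5,-4.37,0],
    [-19,1.6,-20,-0.5,-4.37,0],
    [-19,1.6,-20,-0.5,-4.37,0],
    [-19,1.6,-20,-0.5,-4.37,0],
    [-19,1.6,-20,-0.5,-4.37,0],
  ],
  claw=185,
)

```text
t: 13.28
eef_pos: [0.4401, -0.056, 0.3053]
ee_rot: [-2.772, -0.002, -1.691]
force: [1.7, -5.1, 2.6]
width: 0.0246
```

Emit:
move_arm(
  deltas=[
    [0,0,-20,0,0,0],
    [0,0,-20,0,0,0],
    [0,0,-20,0,0,0],
    [0,0,0,0,0,0],
    [0,0,0,0,0,0],
  ],
)

```text
t: 13.7
eef_pos: [0.4511, -0.0622, 0.2582]
ee_rot: [-2.796, 0.001, -1.691]
force: [0.1, -0.7, -0.2]
width: 0.0243
```

```bash
python3 - <<'E'
from h import *
s=arm.get_state(); print(s["t"],s["eef_pos"],s["width"],s["q"].round(3)); M=R.from_euler("xyz",s["ee_rot"]).as_matrix()
print(M.round(3)); a=M[:,2]; bar=np.array([.574,-.069,.088])
g=bar-.1643*a; print("grip TCP",g.round(4),"delta mm",((g-s["eef_pos"])*1000).round(1),"retreat 80:",(g-.08*a).round(4))
E
```

```text
13.7 [ 0.45107293 -0.06222036  0.25823523] 0.024280506116901815 [ 0.269  0.057 -1.016  0.635 -0.216 -0.992]
[[-0.12  -0.934  0.337]
 [-0.993  0.113 -0.039]
 [-0.001 -0.339 -0.941]]
grip TCP [ 0.5187 -0.0626  0.2426] delta mm [ 67.6  -0.3 -15.7] retreat 80: [ 0.4917 -0.0594  0.3178]
```

The 22° pose is out of reach close in, because joint 3 is at its limit. A 12° tilt still clears the ledge by about 10 mm, so I'll test the pulled pose with that.

Emit:
move_arm(
  deltas=[
    [10,2,0,0.45,3.9,0],
    [0,0,0,0.45,3.9,0],
    [0,0,-5,0,0,0],
    [0,0,-5,0,0,0],
    [0,0,0,0,0,0],
  ],
)

```text
t: 14.12
eef_pos: [0.4592, -0.0643, 0.2498]
ee_rot: [-2.895, -0.008, -1.692]
force: [-0.4, -0.3, -1.4]
width: 0.0241
```

```bash
cat > st.py <<'E'
from h import *
s=arm.get_state(); print(s["t"],s["eef_pos"],s["width"],s["q"].round(3),s["force"].round(2)); M=R.from_euler("xyz",s["ee_rot"]).as_matrix()
a=M[:,2]; bar=np.array([.574,-.069,.088]); print(a.round(3),M[:,1].round(3))
g=bar-.1643*a; print("grip TCP",g.round(4),"delta mm",((g-s["eef_pos"])*1000).round(1),"retreat 70:",((g-.07*a-s["eef_pos"])*1000).round(1))
E
python3 st.py
```

```text
14.1167 [ 0.45916635 -0.06428757  0.24980213] 0.024142608155494204 [ 0.32   0.111 -0.867  0.298 -0.388 -0.706] [-0.4  -0.26 -1.42]
[ 0.241 -0.037 -0.97 ] [-0.963  0.116 -0.244]
grip TCP [ 0.5343 -0.0629  0.2473] delta mm [75.2  1.3 -2.5] retreat 70: [58.3  3.9 65.4]
```

Emit:
move_arm(
  deltas=[
    [0,0,35,0,0,0],
    [0,0,33,0.23,2,0],
    [25,0,0,0,0,0],
    [25,1,0,0,0,0],
    [16,1,0,0,0,0],
  ],
)

```text
t: 14.53
eef_pos: [0.5269, -0.0632, 0.3197]
ee_rot: [-2.927, -0.009, -1.694]
force: [-0.2, 0.2, -0.6]
width: 0.0241
```

Emit:
move_arm(
  deltas=[
    [0,0,0,0,0,0],
    [0,0,0,0,0,0],
    [0,0,0,0,0,0],
    [0,0,0,0,0,0],
    [0,0,0,0,0,0],
  ],
)

```text
t: 14.95
eef_pos: [0.5245, -0.0628, 0.3183]
ee_rot: [-2.931, -0.007, -1.694]
force: [-0.6, -0.2, 0.5]
width: 0.0242
```

```bash
python3 st.py; python3 - <<'E'
from h import *
K,T,c=camT("wrist"); f=arm.grab_frame("wrist"); save("w6.png",f)
b=np.array([.574,-.069,.088]); d=np.array([.1135,.9935,0])
print([proj(b+t*d,K,T).round(0) for t in(-.055,-.03,0,.03)])
E
```

```text
14.95 [ 0.52450432 -0.06278111  0.31833836] 0.024209844195275016 [ 0.285  0.131 -0.579  0.143 -0.675 -0.51 ] [-0.58 -0.18  0.51]
[ 0.206 -0.032 -0.978] [-0.971  0.118 -0.209]
grip TCP [ 0.5401 -0.0637  0.2487] delta mm [ 15.6  -0.9 -69.7] retreat 70: [ 1.2  1.4 -1.2]
[array([321., 172.]), array([321., 213.]), array([322., 258.]), array([322., 300.])]
```

View pics/w6.png

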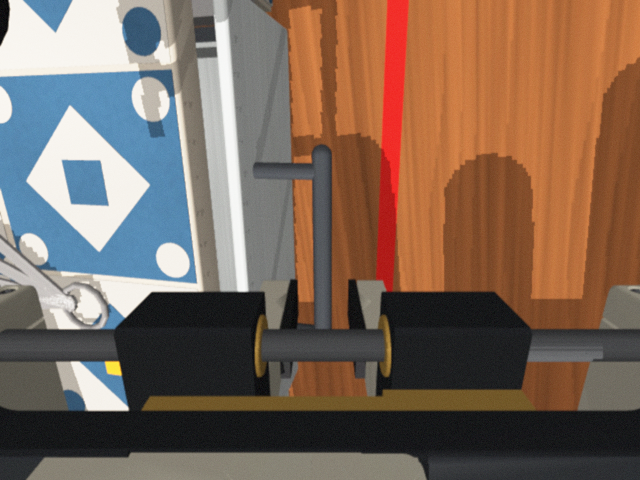

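The bar at column 322 lies midway between the pads (295 and 350), as predicted. I'll descend along the tool axis.

Emit:
move_arm(
  deltas=[
    [4,0,-18,0,0,0],
    [4,0,-18,0,0,0],
    [3.5,-1,-16,0,0,0],
    [2.5,0,-12,0,0,0],
    [1.5,0,-6,0,0,0],
  ],
)

```text
t: 15.42
eef_pos: [0.5403, -0.0636, 0.2469]
ee_rot: [-2.933, -0.007, -1.694]
force: [-0.6, -0.6, 0.2]
width: 0.0236
```

Emit:
move_arm(
  deltas=[
    [0,0,0,0,0,0],
    [0,0,0,0,0,0],
    [0,0,0,0,0,0],
    [0,0,0,0,0,0],
    [0,0,0,0,0,0],
  ],
  claw=255,
  squeeze=30,
)

```text
t: 15.83
eef_pos: [0.5401, -0.0635, 0.2485]
ee_rot: [-2.932, -0.006, -1.694]
force: [-5.2, 4.2, 0.9]
width: 0.0113
```

Emit:
move_arm(
  deltas=[
    [0,0,0,0,0,0],
    [0,0,0,0,0,0],
    [0,0,0,0,0,0],
    [0,0,0,0,0,0],
    [0,0,0,0,0,0],
  ],
)

```text
t: 16.25
eef_pos: [0.5401, -0.0635, 0.2485]
ee_rot: [-2.932, -0.006, -1.694]
force: [-4.8, 3.0, 0.3]
width: 0.0108
```

```bash
python3 st.py
```

```text
16.25 [ 0.54010392 -0.06345924  0.24853469] 0.01083769878851297 [ 0.271  0.246 -0.643  0.18  -0.498 -0.544] [-4.81  2.97  0.27]
[ 0.205 -0.032 -0.978] [-0.971  0.119 -0.208]
grip TCP [ 0.5402 -0.0638  0.2487] delta mm [ 0.1 -0.3  0.2] retreat 70: [-14.2   1.9  68.6]
```

Gripped on the bar. I'll pull about 78 mm along the ledge's -x.

Emit:
move_arm(
  deltas=[
    [-2,0.2,0,0,0,0],
    [-4,0.5,0,0,0,0],
    [-6,0.7,0,0,0,0],
    [-6,0.7,0,0,0,0],
    [-6,0.7,0,0,0,0],
  ],
)

```text
t: 16.67
eef_pos: [0.5165, -0.0607, 0.2485]
ee_rot: [-2.931, -0.006, -1.694]
force: [3.8, -3.8, -7.3]
width: 0.0108
```

Emit:
move_arm(
  deltas=[
    [-6,0.7,0,0,0,0],
    [-6,0.7,0,0,0,0],
    [-6,0.7,0,0,0,0],
    [-6,0.7,0,0,0,0],
    [-6,0.7,0,0,0,0],
  ],
)

```text
t: 17.08
eef_pos: [0.4864, -0.0572, 0.2485]
ee_rot: [-2.931, -0.006, -1.694]
force: [4.8, -4.9, -7.8]
width: 0.011
```

Emit:
move_arm(
  deltas=[
    [-6,0.7,0,0,0,0],
    [-6,0.7,0,0,0,0],
    [-5,0.6,0,0,0,0],
    [-4,0.5,0,0,0,0],
    [-2,0.2,0,0,0,0],
  ],
)

```text
t: 17.5
eef_pos: [0.4632, -0.0545, 0.2485]
ee_rot: [-2.931, -0.006, -1.694]
force: [6.3, -4.6, -9.4]
width: 0.011
```

Emit:
move_arm(
  deltas=[
    [0,0,0,0,0,0],
    [0,0,0,0,0,0],
    [0,0,0,0,0,0],
    [0,0,0,0,0,0],
    [0,0,0,0,0,0],
  ],
)

```text
t: 17.92
eef_pos: [0.4636, -0.0545, 0.2485]
ee_rot: [-2.931, -0.006, -1.694]
force: [4.6, -4.9, -8.3]
width: 0.0109
```

```bash
python3 st.py; python3 - <<'E'
from h import *
ux=np.array([np.cos(.1145),-np.sin(.1145)])
for n in("wrist","side","scene"):
    K,T,c=camT(n); f=arm.grab_frame(n); save(n+"7.png",f)
    for t,z in(("tray_handle",.088),("tray_front",.01),("tape",0)):
        print(n,t,[(r["xy"],round(r["score"],2),at_z(r["xy"],z,K,T).round(4).tolist(),round(at_z(r["xy"],z,K,T)[:2]@ux,4)) for r in arm.spot_point(t,n)[:2]])
f=arm.grab_frame("side"); cv2.imwrite("pics/c8.png",cv2.resize(f[190:320,250:410],(800,650))[:600,:,::-1])
E
```

```text
17.9167 [ 0.46360244 -0.05453519  0.24850485] 0.01093037974610969 [ 0.341  0.127 -0.823  0.232 -0.445 -0.664] [ 4.63 -4.89 -8.29]
[ 0.207 -0.032 -0.978] [-0.971  0.118 -0.209]
grip TCP [ 0.54   -0.0638  0.2487] delta mm [76.4 -9.3  0.2] retreat 70: [61.9 -7.  68.6]
wrist tray_handle [([321.4, 313.7], 0.59, [0.4984, -0.0594, 0.088], np.float64(0.5019))]
wrist tray_front [([284.6, 248.0], 0.63, [0.5404, -0.0659, 0.01], np.float64(0.5444))]
wrist tape [([293.3, 245.0], 0.77, [0.5374, -0.0646, 0.0], np.float64(0.5412))]
side tray_handle [([360.5, 254.4], 0.98, [0.4914, -0.0517, 0.088], np.float64(0.4941)), ([344.2, 273.6], 0.23, [0.4781, 0.0287, 0.088], np.float64(0.4717))]
side tray_front [([344.6, 272.4], 0.71, [0.5368, -0.0628, 0.01], np.float64(0.5404))]
side tape [([343.9, 278.7], 0.77, [0.531, -0.0528, 0.0], np.float64(0.5335))]
scene tray_handle [([262.1, 245.2], 0.9, [0.5016, -0.0617, 0.088], np.float64(0.5054))]
scene tray_front [([275.9, 267.0], 0.6, [0.5429, -0.0623, 0.01], np.float64(0.5464))]
scene tape [([343.2, 160.7], 0.58, [0.4546, 0.3329, 0.0], np.float64(0.4136))]
```

View pics/c8.png

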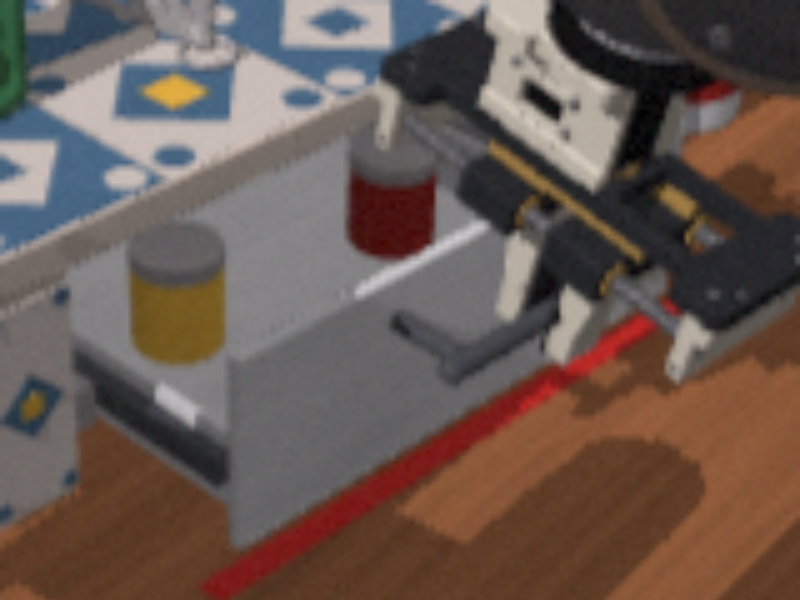

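The tins are upright and the panel face looks close to the tape. I'll measure the panel's lower edge against the tape within the same side picture.

```bash
python3 - <<'E'
from h import *
ux=np.array([np.cos(.1145),-np.sin(.1145)])
K,T,c=camT("side"); f=cv2.imread("pics/side7.png").astype(int)
red=(f[...,2]>90)&(f[...,1]<50)&(f[...,0]<50)
for u in range(300,352,5):
    v=np.nonzero(red[255:315,u])[0]+255
    if len(v)<2: continue
    t0,t1=at_z((u,v.min()-.5),0,K,T)[:2]@ux,at_z((u,v.max()+.5),0,K,T)[:2]@ux
    # lower panel edge: last greyish pixel above the tape
    sat=f[:v.min(),u].max(1)-f[:v.min(),u].min(1); g=np.nonzero(sat<25)[0].max()+.5
    print(u,v.min(),v.max(),g,"tape",((t0+t1)/2).round(4),"w",round((t0-t1)*1000,1),"face z10",(at_z((u,g),.01,K,T)[:2]@ux).round(4))
K,T,c=camT("wrist"); f=cv2.imread("pics/wrist7.png").astype(int)
red=(f[...,2]>150)&(f[...,1]<60)&(f[...,0]<60)
for v in range(60,300,40):
    u=np.nonzero(red[v])[0]
    if len(u)==0: continue
    t0,t1=at_z((u.min()-.5,v),0,K,T)[:2]@ux,at_z((u.max()+.5,v),0,K,T)[:2]@ux
    print("wrist",v,u.min(),u.max(),"tape R edge",t1.round(4),"L",t0.round(4),"L as face z10",(at_z((u.min()-.5,v),.01,K,T)[:2]@ux).round(4))
E
```

```text
300 300 306 298.5 tape 0.5414 w 16.9 face z10 0.5437
305 296 303 295.5 tape 0.5424 w 19.5 face z10 0.5436
310 294 300 292.5 tape 0.5409 w 17.2 face z10 0.5434
315 290 297 289.5 tape 0.5419 w 19.9 face z10 0.5432
320 287 294 286.5 tape 0.5416 w 20.1 face z10 0.5431
325 285 291 282.5 tape 0.54 w 17.7 face z10 0.5455
330 281 288 279.5 tape 0.5411 w 20.4 face z10 0.5453
335 278 284 276.5 tape 0.5421 w 18.1 face z10 0.5452
340 275 281 273.5 tape 0.5418 w 18.3 face z10 0.545
345 272 277 270.5 tape 0.5428 w 15.9 face z10 0.5448
350 269 274 267.5 tape 0.5425 w 16.0 face z10 0.5447
wrist 60 279 300 tape R edge 0.533 L 0.5468 L as face z10 0.5435
wrist 100 281 299 tape R edge 0.5342 L 0.5465 L as face z10 0.5432
wrist 140 282 301 tape R edge 0.5335 L 0.5469 L as face z10 0.5436
wrist 220 285 302 tape R edge 0.5341 L 0.547 L as face z10 0.5437
wrist 260 287 304 tape R edge 0.5334 L 0.5467 L as face z10 0.5434
```

View pics/wrist7.png

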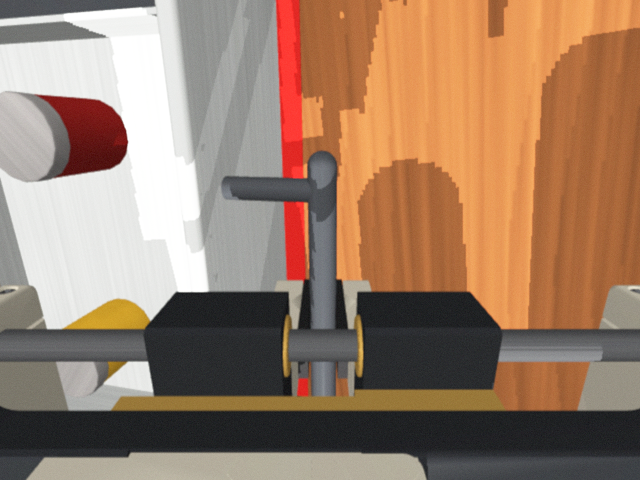

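The three measurements agree that the face is 2 to 3 mm short of the tape's middle (wrist 0.5435 against 0.541; the side picture shows the same). I'll pull 2.5 mm more and hold.

Emit:
move_arm(
  deltas=[
    [-0.5,0.1,0,0,0,0],
    [-1,0.1,0,0,0,0],
    [-1,0.1,0,0,0,0],
    [0,0,0,0,0,0],
    [0,0,0,0,0,0],
  ],
)

```text
t: 18.98
eef_pos: [0.4611, -0.0542, 0.2485]
ee_rot: [-2.931, -0.006, -1.694]
force: [5.8, -5.2, -8.3]
width: 0.0108
```

Emit:
move_arm(
  deltas=[
    [0,0,0,0,0,0],
    [0,0,0,0,0,0],
    [0,0,0,0,0,0],
    [0,0,0,0,0,0],
    [0,0,0,0,0,0],
  ],
)

```text
t: 19.4
eef_pos: [0.4611, -0.0543, 0.2485]
ee_rot: [-2.931, -0.006, -1.694]
force: [5.6, -4.9, -7.9]
width: 0.0107
```

```bash
python3 st.py; python3 - <<'E'
from h import *
ux=np.array([np.cos(.1145),-np.sin(.1145)])
K,T,c=camT("wrist"); f=arm.grab_frame("wrist").astype(int)
red=(f[...,0]>150)&(f[...,1]<60)&(f[...,2]<60)
for v in (60,140,220):
    u=np.nonzero(red[v])[0]
    print(v,"tape mid",(at_z((u.max()+.5,v),0,K,T)[:2]@ux+.0075).round(4),"face",(at_z((u.min()-.5,v),.01,K,T)[:2]@ux).round(4))
f=arm.grab_frame("side"); K,T,_=camT("side")
for t,z in(("jar",0),("lid",.052),("mill",.142),("closed_jar",.142),("mortar",0),("can",0)): print(t,[(round(r["score"],2),at_z(r["xy"],z,K,T).round(3).tolist()) for r in arm.spot_point(t,"side")[:2]])
o=cv2.resize(f,(800,600)); save("final.png",o)
E
```

```text
19.4 [ 0.46109259 -0.05425774  0.24850102] 0.01070942235853493 [ 0.344  0.123 -0.829  0.234 -0.443 -0.669] [ 5.56 -4.91 -7.87]
[ 0.207 -0.032 -0.978] [-0.971  0.118 -0.209]
grip TCP [ 0.54   -0.0638  0.2487] delta mm [78.9 -9.5  0.2] retreat 70: [64.5 -7.3 68.6]
60 tape mid 0.5404 face 0.5409
140 tape mid 0.5404 face 0.541
220 tape mid 0.5412 face 0.5411
jar [(0.9, [0.461, 0.34, 0.0])]
lid [(0.91, [0.37, -0.344, 0.052]), (0.7, [0.459, 0.339, 0.052])]
mill [(0.62, [0.714, -0.221, 0.142]), (0.36, [0.401, 0.384, 0.142])]
closed_jar [(0.74, [0.771, 0.038, 0.142]), (0.53, [0.453, 0.011, 0.142])]
mortar [(0.95, [0.615, 0.415, 0.0])]
can [(0.61, [0.622, -0.397, 0.0]), (0.16, [0.627, -0.068, 0.0])]
```

View pics/final.png

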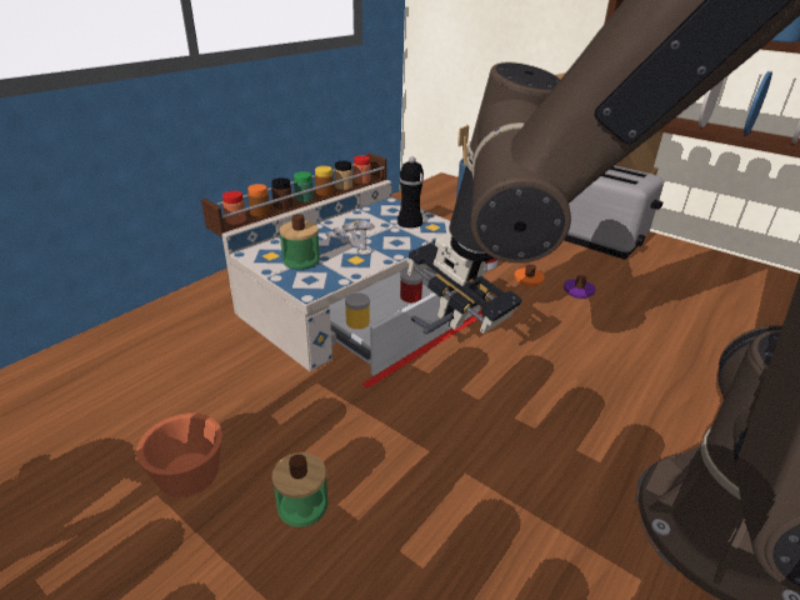

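The picture shows the jar at (300,490) lidded and level, both tins upright in the tray, and the panel over the tape with the gripper on the bar. Nothing else has moved, so I'm handing in.

```bash
python3 -c "
from station import arm
print(arm.job_done())"
```

```text
the job is handed in; nothing more can be done
None
```

The lid is on the jar and the tray is held out at the tape. I handed the job in with the gripper still closed on the bar handle, at about 20 s of the 58 s allowed. No verdict is reported.

- **Lid:** I took the pale lid, not the purple or orange look-alikes. It went down with about 4 N of contact at the height expected for fully seated, then I let it go. Afterwards it measured within about 1 mm of the jar's axis and looked level. The jar stands where it was, to the accuracy of the cameras.
- **Tray:** I pulled it out about 79 mm. In the last wrist picture the panel face was within 1 mm of the tape's middle line. The grip was set to 30 N and the reading was steady, with no snap-back. In the last side picture both tins stand upright.
- **Other things:** the mill, lidded jar, spoons, mortar and can look undisturbed in the last picture. I did not measure the spoons' position.
- **Disagreements:** at the first stop the networks and edge fits put the face 2–7 mm short of the tape. I trusted the edge measurements (2–3 mm) and pulled 2.5 mm more. The first pulling pose I tried, tilted 22°, was out of reach, so I used 12°. In the last check the lid detector ranked a look-alike first, at (0.37,-0.34); its second hit, at (0.459,0.339), is the lid on the jar.

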